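# Air-dry the stick bundles

### The arm

A 6-joint arm with a two-finger parallel gripper is mounted at the origin on a cart in front of the work surface, level with it; the furniture and walls round the work are solid. World frame = base frame: x ahead of the robot, y to its left, z up, the work surface at z = 0. Lengths are in m, angles in rad, forces in N, time in s.
With the tool pointing down it reaches from about 0.25 to 0.8 m from the base axis. Payload 8.5 kg.
Tool frame: the origin (TCP) lies on the mounting face of the last link; the fingertips stand 173 mm ahead of it and the grasp point (between the pads) lies 155 mm ahead of it (arm.pinch_z is the z of the grasp point in the tool frame, in m); z points along the fingers, y is the line along which they close (so a half turn about z gives the same grasp; the last joint's range is limited). The gripper opens to 85 mm and grips with 20 to 120 N. Pads are 22 mm wide; open, the fingers measure 114 mm over their backs; the gripper's body (76 mm by 85 mm) begins 54 mm behind the grasp point. The pads swing forward as they close: fully open they stand 13 mm farther back than shut.
Start: joints at [1.129, 0.238, -0.013, 1.319, 0, 1.571], TCP at [0.224, 0.475, 0.405] pointing down, gripper open.
Joint ranges: [-2.66, 2.66], [-1.03, 1.9], [-1.14, 1.46], [-1.82, 2.27], [-1.45, 1.34], [-3.14, 3.14]. Speed limits (rad/s): [2.22, 2.22, 2.79, 3.14, 3.14, 3.14].

### API

Orientations are given as a unit quaternion [w, x, y, z].
In Python, from station import arm gives the robot as it stands.
- The arm moves only by the tool send_rows, never from a script. Its argument "moves" is a list of rows, each a list of 3 entries, a list of its own where there are three numbers: the opening, from 0 (shut) to 1 (fully open), then the shift along the tool's x, y, z in cm, then the turn, a rotation vector about the tool's x, y, z in degrees. In form: [[hand, [dx, dy, dz], [ax, ay, az]], ...]. A call has 1 to 8 rows; each row shifts and turns the commanded pose from where the row before left it, along the tool's axes as they then stand; what a row does not reach is not made up. A row lasts 1/8 s, in which the tool goes at most 62.5 mm and 10.7 degrees, less where a joint would pass 70% of its speed; a pose out of reach is approached as far as the arm can. A call is refused whole if a number of a shift passes 6.25 or a number of a turn 10.7, either way. A call with a gripper value outside its range is refused whole. The fingers move at their own pace and stop on an object; "force" is the grip in N (left out, the last holds). Time passes only in rows, so rows that do not move let the fingers close. It gives the time, the measured TCP pose, the force and the opening at its end, in the units of the state.
- arm.get_obs(): the state, without advancing time (a new reading comes with each control period).
- arm.snapshot(name): name is "scene" or "top" or "wrist"; returns the picture (420x560x3 uint8, blue, green, red); there is no depth.
- arm.camera_info(name): a dict with "intrinsics" (3x3 intrinsics, pixels), "k1" (the pictures are not rectified: a ray, as slopes to the right and down, at radius r is drawn at 1 + k1 r^2 times it, then the intrinsics apply), "position" and "orientation" of the camera in the world; the wrist camera has in their place "hand_eye" (4x4, takes a point from camera to tool coordinates, whose origin is the TCP and whose axes are the flange's). Camera axes: x right, y down, z forward; pixel columns grow to the right and rows downward; lengths in m; the calibration is good to about 2 mm. A picture is of the moment at which its call begins: read the wrist's pose just before it. camera_info takes no time and is no camera call.
- arm.hand_in(): hands the job in, once; it reports no verdict.
The state is a dict: "time": time; "joint_pos": joint angles; "qvel": joint speeds; "joint_efforts": joint torques, N m; "ee_pos": TCP position; "tcp_rot": TCP orientation; "contact_force": force on the tool from outside, world axes, zero at the start; "torque": the same for the moment, N m; "gripper_width": finger opening in m.
Only numpy, scipy, OpenCV 4.12 (cv2) and the standard library are available. Lean on these libraries where they do the work, as an engineer would, in place of code of your own. Each camera call takes 0.05 s, during which the arm holds its last target. There are 200 camera calls.

### The job

Get a batch of washed lolly-stick bundles drying: first turn the air valve fully shut, then lay every stick bundle that is there flat on the floor of the drying tray, side by side and none on top of another. When they are all in, open the valve half-way (45 degrees, the middle mark), and last of all flip the fan switch's bat over to its other side, on. Leave the steel moulds and the food tub where they are.

Things in the scene. Friction and masses are not known exactly. Their poses are not given: they have to be found in the camera images.
- bundle_1_mid (a point): centre of a flat bundle of wooden lolly sticks held by two rubber bands, 35 mm wide (own x), 117 mm long (own y), 14 mm thick (own z, up; point is half-way up, 7 mm above its underside). Loose, about 20 g, lies flat on the table to the right of the tray; may be absent. Grip it across its width. Up to four of these bundles.
- bundle_2_mid (a point): centre of a flat bundle of wooden lolly sticks held by two rubber bands, 53 mm wide (own x), 118 mm long (own y), 12 mm thick (own z, up; point is half-way up, 6 mm above its underside). Loose, about 20 g, lies flat on the table to the right of the tray; may be absent. Grip it across its width. Up to four of these bundles.
- bundle_3_mid (a point): centre of a flat bundle of wooden lolly sticks held by two rubber bands, 35 mm wide (own x), 117 mm long (own y), 17 mm thick (own z, up; point is half-way up, 8.5 mm above its underside). Loose, about 20 g, lies flat on the table to the right of the tray; may be absent. Grip it across its width. Up to four of these bundles.
- bundle_4_mid (a point): centre of a flat bundle of wooden lolly sticks held by two rubber bands, 35 mm wide (own x), 117 mm long (own y), 14 mm thick (own z, up; point is half-way up, 7 mm above its underside). Loose, about 20 g, lies flat on the table to the right of the tray; may be absent. Grip it across its width. Up to four of these bundles.
- tray_floor (a point): centre of the upper face of the floor of the steel drying tray, which is fixed to the table. Floor is 10 mm above the table; inside 150 mm along own x by 370 mm along own y; walls 4 mm thick, top of the rim 19 mm above the floor. An air pipe with jets, top 32 mm above the table, runs along outside of the far (+x) wall.
- valve_hub (a point): point on the upright axis of the air valve's handle, half-way up it, 87 mm above the table. Frame of the fixed base: own x along the pipe (130 mm long), z up. The handle is a black bar 12 mm wide, from 75 to 99 mm above the table, reaching 45 mm and 40 mm from the axis, with an 11 mm pointer on the long end. Under it a disc, radius 52, top 56 mm up, with three black marks. Stands behind the tray.
- valve (a joint): angle of the valve's handle. 0 = shut, at its stop: bar crosswise to the pipe, pointer to the base's +y. Grows counter-clockwise from above to 1.57 = open, at its stop: bar along the pipe, pointer to the base's -x. Half open = 0.785, pointer at the middle mark. Stays where left (friction 0.08 N m). Can be gripped from above across the bar at the axis and turned.
- switch_pivot (a point): pivot of the fan switch's bat, 45 mm above the table, on top of a fixed grey box 70 mm (own x) by 84 mm (own y), 40 mm high (a plate on it reaches 43 mm). The frame is the box's; the bat swings along own y. Stands behind the tray, to the left of the valve.
- switch (a joint): angle of the fan switch's bat, a steel rod 56 mm long from the pivot, 11 mm thick at the foot, 17 mm near the tip. 0 = off: leans 0.45 rad to the box's -y. 0.9 = on: leans 0.45 rad to the box's +y. It falls over to either side past the upright centre (0.45); about 1 N at the tip moves it. Tip about 95 mm above the table, 24 mm to the side of the pivot.
- mould_a: steel lolly mould, 38 x 64 x 95 mm, standing on its rim to the right; origin under its centre. Not part of the job: leave alone. Just behind it stands a heavy crate, 320 mm high, that fills the middle of the table's back: its front runs from x 0.57, y 0.07 to x 0.69, y -0.49, its left side from x 0.57, y 0.07 to x 0.96, y 0.15.
- mould_b: second steel lolly mould, 38 x 64 x 95 mm, standing on its rim to the right; origin under its centre. Not part of the job: leave alone.
- tub: lidded food tub, 89 x 129 x 60 mm, on the right; origin under its centre. Not part of the job: leave alone.

How it is judged:
On the way, in this order (a step that is already met when the one before it is completed fails the run):
1. the air valve is turned fully shut (within 5 degrees of its stop) (value of joint valve below 0.087 rad), for 0.2 s.
2. every stick bundle that is there lies flat on the floor inside the drying tray (x of bundle_1_mid in the frame of tray_floor between -0.06 and 0.06 m and y of bundle_1_mid in the frame of tray_floor between -0.17 and 0.17 m and z of bundle_1_mid in the frame of tray_floor between 0 and 0.013 m and (angle between bundle_1_mid's own z axis and vertical below 0.12 rad or angle between bundle_1_mid's own z axis and vertical above 3.02 rad) and x of bundle_2_mid in the frame of tray_floor between -0.06 and 0.06 m and y of bundle_2_mid in the frame of tray_floor between -0.17 and 0.17 m and z of bundle_2_mid in the frame of tray_floor between 0 and 0.013 m and (angle between bundle_2_mid's own z axis and vertical below 0.12 rad or angle between bundle_2_mid's own z axis and vertical above 3.02 rad) and x of bundle_3_mid in the frame of tray_floor between -0.06 and 0.06 m and y of bundle_3_mid in the frame of tray_floor between -0.17 and 0.17 m and z of bundle_3_mid in the frame of tray_floor between 0 and 0.013 m and (angle between bundle_3_mid's own z axis and vertical below 0.12 rad or angle between bundle_3_mid's own z axis and vertical above 3.02 rad) and x of bundle_4_mid in the frame of tray_floor between -0.06 and 0.06 m and y of bundle_4_mid in the frame of tray_floor between -0.17 and 0.17 m and z of bundle_4_mid in the frame of tray_floor between 0 and 0.013 m and (angle between bundle_4_mid's own z axis and vertical below 0.12 rad or angle between bundle_4_mid's own z axis and vertical above 3.02 rad)), for 0.2 s.
3. the valve is set half open, 45 degrees within 7 (value of joint valve between 0.665 and 0.905 rad), for 0.3 s.
4. the fan switch's bat is snapped over to on (value of joint switch above 0.8 rad), for 0.2 s.
At the end, for the whole second after the job is handed in: Every stick bundle present lies flat (within 7 degrees, either face up) on the floor inside the drying tray, none on another; the valve stands at 45 degrees within 7; the switch's bat is over on the on side (above 0.8 rad) (all of step 2 and all of step 3 and value of joint switch above 0.8 rad); the robot touches nothing.
It fails at once if a mould or the tub is pushed more than 5 cm away or knocked over (distance of any of mould_a, mould_b, tub from where it was at the start of the episode above 0.05 m or angle between any of mould_a, mould_b, tub's own z axis and vertical above 0.6 rad).
Of bundle_1, bundle_2, bundle_3, bundle_4 only 3 to 4 are there at a start; the rules pass over those that are not, and their reading is None.
At some moment in a run one of bundle_1, bundle_2, bundle_3, bundle_4 may be knocked a few centimetres aside while the robot is not near it.
Once in a run the grip may slacken for a moment while it holds something.
It also fails if it takes over 210 s, if anything falls off the work surface, if the arm or the gripper's body presses on something with over 40 N, if the wrist force passes 120 N, or if a joint passes its speed limit or range.

## Working session

There is one attempt and no reset: what is moved stays moved. The work goes in short steps, Python scripts to look and compute and a tool call to move; the robot and the scene stay as the last step left them, time stands still between calls to the robot, and variables do not carry over. Pictures are saved under pics/ and viewed, on a budget of 14 in all, crops included, one or two more only if the job needs it, and the job is handed in when it is done.

Besides the shell and the picture viewer there is one more tool, called after "Request:" by a JSON object that holds its "op" and its "data", one argument or row to a line. send_rows: Moves the arm, as the interface text tells. Its arguments: {"type":"object","properties":{"moves":{"type":"array","items":{"type":"array"}},"force":{"type":"number"}},"required":["moves"]}

```bash
mkdir -p pics; ls; python3 - <<'E'
from station import arm
import cv2,numpy as np
for n in("top","scene"):
    c=arm.camera_info(n);print(n,c)
    cv2.imwrite(f"pics/{n}0.png",cv2.resize(arm.snapshot(n),(800,600),interpolation=cv2.INTER_CUBIC))
print(arm.camera_info("wrist"));print(arm.get_obs())
E
```

```text
pics
top {'intrinsics': array([[485.37673452,   0.        , 283.24203744],
       [  0.        , 485.37673452, 206.00694351],
       [  0.        ,   0.        ,   1.        ]]), 'k1': -0.11725805385626056, 'position': array([ 0.35145448, -0.04931655,  1.28552091]), 'orientation': array([ 0.06121934, -0.70146172,  0.70744115, -0.06107916])}
scene {'intrinsics': array([[445.78866966,   0.        , 279.21697755],
       [  0.        , 445.78866966, 211.13481733],
       [  0.        ,   0.        ,   1.        ]]), 'k1': -0.021141749088027278, 'position': array([-0.39620063, -0.71852498,  0.56711054]), 'orientation': array([-0.49356292,  0.73983476, -0.37959605,  0.25484702])}
{'intrinsics': array([[378.79241893,   0.        , 276.76728176],
       [  0.        , 378.79241893, 209.28274932],
       [  0.        ,   0.        ,   1.        ]]), 'k1': -0.10480398488594464, 'hand_eye': array([[-1.69306546e-04, -9.53879890e-01, -3.00188487e-01,
         7.74075792e-02],
       [ 9.99999977e-01, -1.99949083e-04,  7.13580560e-05,
        -9.66326805e-04],
       [-1.28089427e-04, -3.00188468e-01,  9.53879902e-01,
         3.12002635e-02],
       [ 0.00000000e+00,  0.00000000e+00,  0.00000000e+00,
         1.00000000e+00]])}
{'time': 0.1, 'joint_pos': array([ 1.12903631e+00,  2.38751416e-01, -1.41619393e-02,  1.31921591e+00,
        4.04561799e-05,  1.57078117e+00]), 'qvel': array([-0.00070787, -0.00103935,  0.0020657 ,  0.00148704,  0.00083119,
        0.00228549]), 'joint_efforts': array([-9.23884227e-05, -5.39718997e+01,  3.46998882e+01,  1.34707041e-02,
       -6.70264271e-06, -8.84706196e-06]), 'ee_pos': array([0.22438705, 0.47447165, 0.40412882]), 'tcp_rot': array([-1.65757311e-04,  2.19080909e-01,  9.75706467e-01, -6.45844989e-04]), 'contact_force': array([1.03924985, 0.2903768 , 0.07440554]), 'torque': array([-0.02768238,  0.01278849,  0.03136301]), 'gripper_width': 0.08583600267008683}
```

View pics/top0.png

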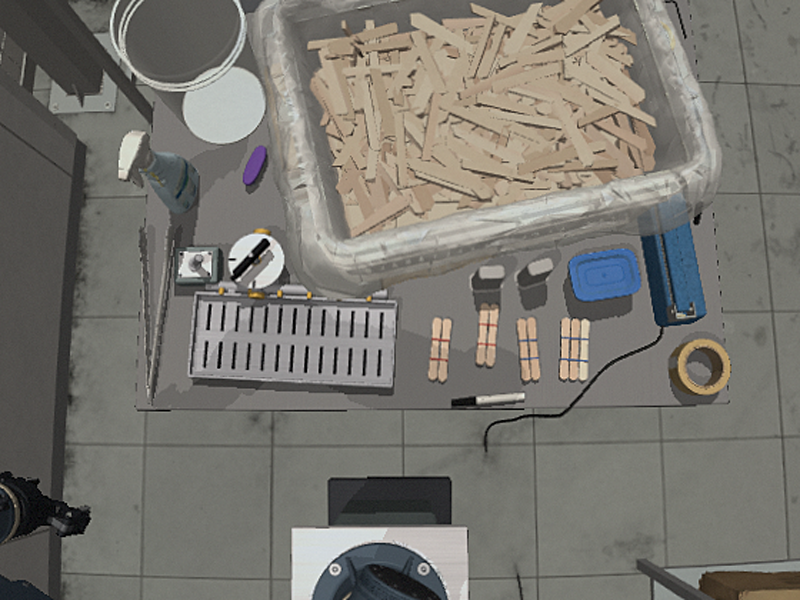

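View pics/scene0.png

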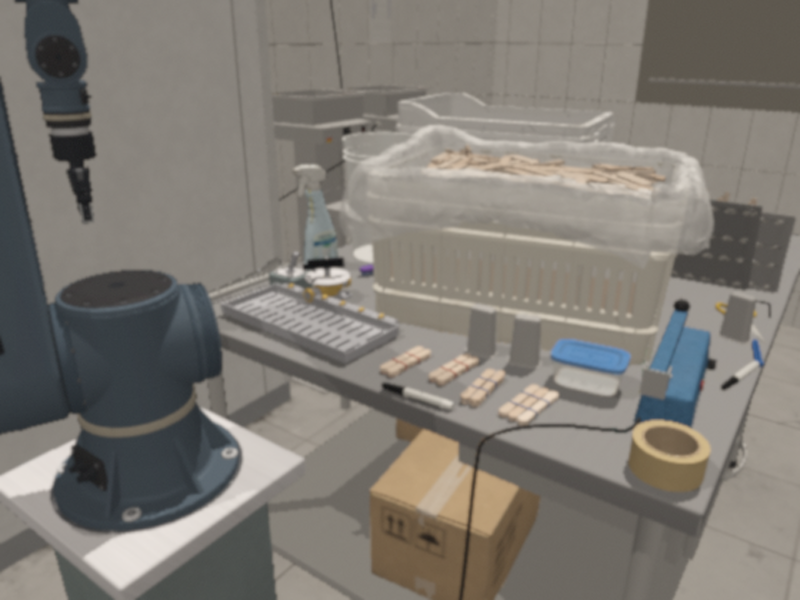

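Top view: four bundles, at about (440,350), (487,335), (529,350) and (574,350). The tray is at (293,340), the valve at (255,258) and the switch at (198,265). I'll enlarge both areas.

```bash
cat >h.py <<'E'
from station import arm
import cv2,numpy as np
from scipy.spatial.transform import Rotation as R
def q2R(q): return R.from_quat([q[1],q[2],q[3],q[0]]).as_matrix()
def cam(n,obs=None):
    c=arm.camera_info(n)
    if n!="wrist": return c["intrinsics"],c["k1"],q2R(c["orientation"]),np.array(c["position"])
    o=obs or arm.get_obs(); H=c["hand_eye"]; Rt=q2R(o["tcp_rot"])
    return c["intrinsics"],c["k1"],Rt@H[:3,:3],Rt@H[:3,3]+o["ee_pos"]
def px2w(c,px,z):
    K,k1,Rc,p=c
    x=(np.asarray(px,float).reshape(-1,1,2))
    s=cv2.undistortPoints(x,K,np.array([k1,0,0,0,0.]),None,None,None)[:,0] if 0 else cv2.undistortPointsIter(x,K,np.array([k1,0,0,0,0.]),None,None,(3,50,1e-9))[:,0]
    d=np.c_[s,np.ones(len(s))]@Rc.T
    return p+d*((z-p[2])/d[:,2:])
def w2px(c,P):
    K,k1,Rc,p=c
    rv=cv2.Rodrigues(Rc.T)[0]
    return cv2.projectPoints(np.asarray(P,float).reshape(-1,3),rv,-Rc.T@p,K,np.array([k1,0,0,0,0.]))[0][:,0]
def crop(img,x0,y0,w,h,s,name):
    cv2.imwrite(f"pics/{name}.png",cv2.resize(img[y0:y0+h,x0:x0+w],None,fx=s,fy=s,interpolation=cv2.INTER_CUBIC))
E
python3 - <<'E'
from h import *
i=arm.snapshot("top")
crop(i,120,155,170,120,4.7,"c1"); crop(i,280,195,140,90,5.7,"c2")
E
```

```text
(no output)
```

View pics/c1.png

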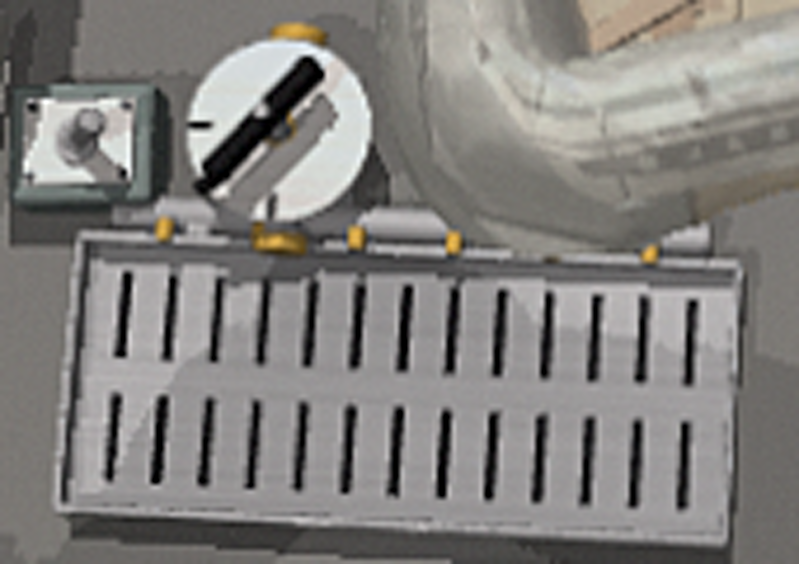

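View pics/c2.png

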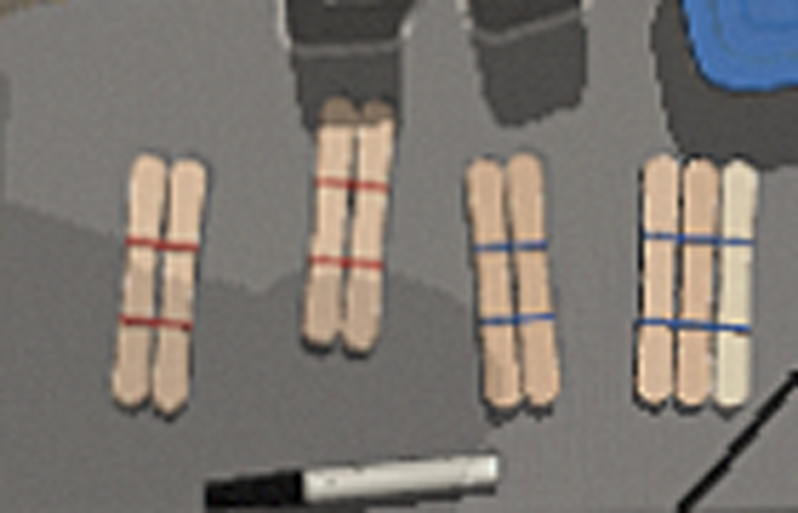

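Crop 1: the valve pointer is at lower left (205,185) and the bar runs to (315,65). The shut mark is on the left (200,125) and the open mark at the bottom (272,205). The switch bat's foot is near (118,170), with the tip at (88,120). Crop 2: bundles 1, 3 and 4 are the 2-stick ones; bundle 2 is the 3-stick one on the right.

```bash
python3 - <<'E'
from h import *
np.set_printoptions(precision=4,suppress=True)
c=cam("top")
f=lambda pts,x0,y0,s:(np.array(pts,float)+.5)/s-.5+[x0,y0]
A=lambda pts,z:px2w(c,f(pts,120,155,4.7),z)
B=lambda pts,z:px2w(c,f(pts,280,195,5.7),z)
t=A([(80,235),(742,262),(727,545),(58,512)],.029);print("tray corners\n",t,t.mean(0))
u=t[0]-t[1]+t[3]-t[2];print("tray yaw(y axis dir)",np.degrees(np.arctan2(u[1],u[0]))-90, np.linalg.norm(t[0]-t[1]),np.linalg.norm(t[0]-t[3]))
v=A([(205,185),(315,65)],.099);print("bar ends",v)
print("ends lower z",A([(205,185),(315,65)],.087))
d=A([(280,130),(200,125),(272,205)],.056);print("disc c, marks",d)
a=lambda p:np.degrees(np.arctan2(p[1],p[0]))
print("ang pointer",a(v[0]-v[1]),"shut",a(d[1]-d[0]),"open",a(d[2]-d[0]))
print("pipe fit",A([(300,33),(278,240)],.03))
s=A([(25,95),(138,100),(132,183),(22,183)],.043);print("switch plate",s,s.mean(0));
print("bat tip z.09",A([(90,122)],.095),"foot",A([(118,170)],.045))
for n,p in (("A",[(168,160),(150,408)]),("B",[(357,105),(341,345)]),("C",[(505,158),(522,406)]),("D",[(699,160),(692,403)])):
    e=B(p,.014);print(n,e.mean(0),"dir",a(e[0]-e[1]),np.linalg.norm(e[0]-e[1]))
E
```

```text
tray corners
 [[ 0.5784  0.3398  0.029 ]
 [ 0.5598 -0.0348  0.029 ]
 [ 0.4028 -0.0255  0.029 ]
 [ 0.4222  0.3461  0.029 ]] [0.4908 0.1564 0.029 ]
tray yaw(y axis dir) -2.914502772597416 0.37507772821342666 0.1562878324863221
bar ends [[0.5923 0.2512 0.099 ]
 [0.6576 0.1937 0.099 ]]
ends lower z [[0.5947 0.2542 0.087 ]
 [0.6607 0.1961 0.087 ]]
disc c, marks [[0.6317 0.221  0.056 ]
 [0.6351 0.2662 0.056 ]
 [0.5894 0.2242 0.056 ]]
ang pointer 138.61614104606517 shut 85.73762197763212 open 175.7114394544727
pipe fit [[0.6944 0.217  0.03  ]
 [0.5743 0.226  0.03  ]]
switch plate [[0.6568 0.3712 0.043 ]
 [0.653  0.3056 0.043 ]
 [0.6052 0.307  0.043 ]
 [0.6059 0.3703 0.043 ]] [0.6302 0.3385 0.043 ]
bat tip z.09 [[0.6285 0.3167 0.095 ]] foot [[0.6123 0.3148 0.045 ]]
A [ 0.4713 -0.1128  0.014 ] dir -5.061855344297312 0.11494920315647873
B [ 0.4978 -0.2013  0.014 ] dir -5.361225099422364 0.11213586592136808
C [ 0.4705 -0.2769  0.014 ] dir 1.8869186591782035 0.11511727860876937
D [ 0.4697 -0.3621  0.014 ] dir -4.305873441706154 0.11327972996872597
```

```bash
cat >>h.py <<'E'
def yaw(o=None):
    o=o or arm.get_obs(); y=q2R(o["tcp_rot"])[:,1]; return np.degrees(np.arctan2(y[1],y[0]))
def go(p,ydeg):
    """turn about tool z (deg), then shift in cm in the tool frame after that turn (tool down)"""
    o=arm.get_obs(); t=(yaw(o)-ydeg+90)%180-90; a=np.radians(yaw(o)-t)
    d=(np.array(p)-o["ee_pos"])*100
    Y=np.array([np.cos(a),np.sin(a)]); X=np.array([-Y[1],Y[0]])
    print("turn %.1f shift [%.2f, %.2f, %.2f]"%(t,d[:2]@X,d[:2]@Y,-d[2]),"q6 %.2f"%o["joint_pos"][5],"t %.1f"%o["time"])
E
python3 - <<'E'
from h import *
go([.631,.2185,.30],48.6)
E
```

```text
turn 16.1 shift [-47.43, 7.69, 10.42] q6 1.57 t 0.1
```

Request:
{"op": "send_rows", "data": {
  "moves": [
    [0.6,[0,0,0],[0,0,8]],
    [0.6,[0,0,0],[0,0,8]],
    [0.6,[-5.9,0.96,1.3],[0,0,0]],
    [0.6,[-5.9,0.96,1.3],[0,0,0]],
    [0.6,[-5.9,0.96,1.3],[0,0,0]],
    [0.6,[-5.9,0.96,1.3],[0,0,0]],
    [0.6,[-5.9,0.96,1.3],[0,0,0]],
    [0.6,[-5.9,0.96,1.3],[0,0,0]]
  ]
}}

```text
time: 1.15
ee_pos: [0.5299, 0.2828, 0.3261]
tcp_rot: [-0.0, 0.353, 0.936, -0.0]
contact_force: [0.3, 1.7, 0.3]
gripper_width: 0.0513
```

```bash
python3 - <<'E'
from h import *
go([.631,.2185,.30],48.6);print(yaw(),arm.get_obs()["ee_pos"])
E
```

```text
turn 0.1 shift [-11.84, 1.87, 2.61] q6 1.21 t 1.1
48.685974401496146 [0.52985876 0.28279894 0.32610228]
```

Request:
{"op": "send_rows", "data": {
  "moves": [
    [0.6,[-4,0.6,0.9],[0,0,0]],
    [0.6,[-4,0.6,0.9],[0,0,0]],
    [0.6,[-3.8,0.6,0.8],[0,0,0]],
    [0.6,[0,0,0],[0,0,0]]
  ]
}}

```text
time: 1.65
ee_pos: [0.6305, 0.218, 0.299]
tcp_rot: [-0.001, 0.354, 0.935, -0.001]
contact_force: [-0.3, -0.2, -0.2]
gripper_width: 0.0515
```

```bash
python3 - <<'E'
from h import *
go([.631,.2185,.24],48.6)
o=arm.get_obs(); c=cam("wrist",o)
print(w2px(c,[[.631,.2185,.099],[.5923,.2512,.099],[.6576,.1937,.099],[.631,.2185,.087]])*1.4)
crop(arm.snapshot("wrist"),0,0,560,420,1.4,"w1")
E
```

```text
turn -0.1 shift [-0.00, 0.07, 5.90] q6 1.06 t 1.6
[[393.82966088 359.21509894]
 [390.82189214 213.82967079]
 [390.85371362 448.46838137]
 [393.50665498 345.64084788]]
```

View pics/w1.png

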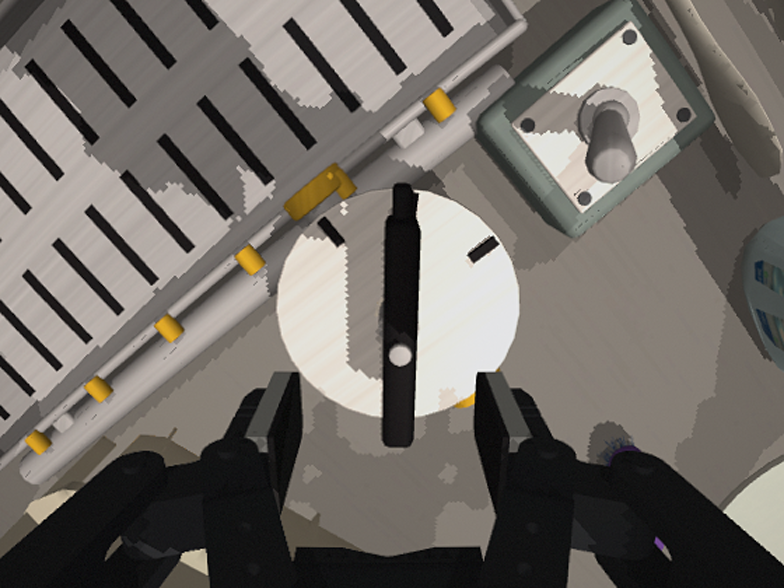

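The wrist view shows the bar almost exactly between the fingers. Its hub screw is at (400,354), against a predicted (394,359). Descend 5.9 cm with a 0.2 cm shift, then grip.

Request:
{"op": "send_rows", "data": {
  "moves": [
    [0.6,[0.05,0.25,2],[0,0,0]],
    [0.6,[0.05,0,2],[0,0,-1]],
    [0.6,[0,0,1.9],[0,0,0]],
    [0,[0,0,0],[0,0,0]],
    [0,[0,0,0],[0,0,0]],
    [0,[0,0,0],[0,0,0]],
    [0,[0,0,0],[0,0,0]],
    [0,[0,0,0],[0,0,0]]
  ],
  "force": 60
}}

```text
time: 2.7
ee_pos: [0.6299, 0.223, 0.2429]
tcp_rot: [0.0, 0.344, 0.939, 0.001]
contact_force: [-2.2, 5.5, 4.2]
gripper_width: 0.012
```

```bash
python3 - <<'E'
from h import *
c=cam("wrist"); o=arm.get_obs(); print(o["contact_force"],o["torque"],o["gripper_width"],yaw(o),o["ee_pos"],o["joint_pos"])
E
```

```text
[-2.24073794  5.52340089  4.17090369] [1.03056397 0.42484061 0.05946035] 0.012047222656760037 49.72449591561865 [0.62985719 0.22298584 0.24290452] [0.33998532 0.56405552 0.07592508 1.0808459  0.00136065 1.04292642]
```

Request:
{"op": "send_rows", "data": {
  "moves": [
    [0,[0,0,0],[0,0,10]],
    [0,[0,0,0],[0,0,10]],
    [0,[0,0,0],[0,0,10]],
    [0,[0,0,0],[0,0,10]],
    [0,[0,0,0],[0,0,10]],
    [0,[0,0,0],[0,0,3]],
    [0,[0,0,0],[0,0,2]],
    [0,[0,0,0],[0,0,0]]
  ]
}}

```text
time: 3.7
ee_pos: [0.6309, 0.2234, 0.2429]
tcp_rot: [0.0, 0.739, 0.674, 0.002]
contact_force: [3.8, 7.8, -0.6]
gripper_width: 0.0118
```

```bash
python3 - <<'E'
from h import *
o=arm.get_obs(); print(o["contact_force"],o["torque"],o["gripper_width"],yaw(o),o["ee_pos"],o["joint_pos"][5])
E
```

```text
[ 3.77184416  7.77079698 -0.62576926] [ 1.60842433 -0.74746329  0.31366742] 0.011846593698790917 -5.274834713806656 [0.63090064 0.22343922 0.24294495] 2.002941193950297
```

Request:
{"op": "send_rows", "data": {
  "moves": [
    [0,[0,0,0],[0,0,2]],
    [0,[0,0,0],[0,0,1]],
    [0,[0,0,0],[0,0,0]],
    [0,[0,0,0],[0,0,0]]
  ]
}}

```text
time: 4.2
ee_pos: [0.6309, 0.2234, 0.243]
tcp_rot: [0.0, 0.756, 0.655, 0.002]
contact_force: [4.1, 6.6, -0.3]
gripper_width: 0.0116
```

```bash
python3 - <<'E'
from h import *
o=arm.get_obs(); print(o["contact_force"],o["torque"],o["gripper_width"],yaw(o),o["ee_pos"],o["joint_pos"][5])
E
```

```text
[ 4.12334305  6.64668819 -0.34430203] [ 1.48495865 -0.88229934  1.20409957] 0.011551176065860003 -8.177423803320742 [0.63093181 0.22344837 0.2429894 ] 2.053651014817831
```

Request:
{"op": "send_rows", "data": {
  "moves": [
    [0.5,[0,0,0],[0,0,-2]],
    [0.5,[0,0,0],[0,0,0]],
    [0.5,[0,0,-3],[0,0,0]],
    [0.5,[0,0,-5],[0,0,0]],
    [0.6,[0,0,0],[0,0,-10]],
    [0.6,[0,0,0],[0,0,-10]],
    [0.6,[0,0,0],[0,0,-10]],
    [0.6,[0,0,0],[0,0,-10]]
  ]
}}

```text
time: 5.2
ee_pos: [0.6297, 0.2219, 0.3217]
tcp_rot: [-0.0, 0.47, 0.883, -0.0]
contact_force: [1.2, -0.7, 0.2]
gripper_width: 0.0515
```

```bash
python3 - <<'E'
from h import *
o=arm.get_obs();print(yaw(o),o["ee_pos"])
go([.465,-.1128,.26],84.9)
w=arm.snapshot("wrist");t=arm.snapshot("top")
w=cv2.resize(w,(480,360)); tt=cv2.resize(t[195:285,280:420],(480,309)); t2=cv2.resize(t[150:230,120:220],(320,256))
z=np.zeros((600,800,3),np.uint8); z[:256,480:]=t2; z[:360,:480]=w; z[360:,:480]=tt[:240]; cv2.imwrite("pics/m1.png",z)
E
```

```text
33.969214119711424 [0.6296574  0.22187387 0.32167171]
turn -50.9 shift [13.43, -34.80, 6.17] q6 1.32 t 5.2
```

View pics/m1.png

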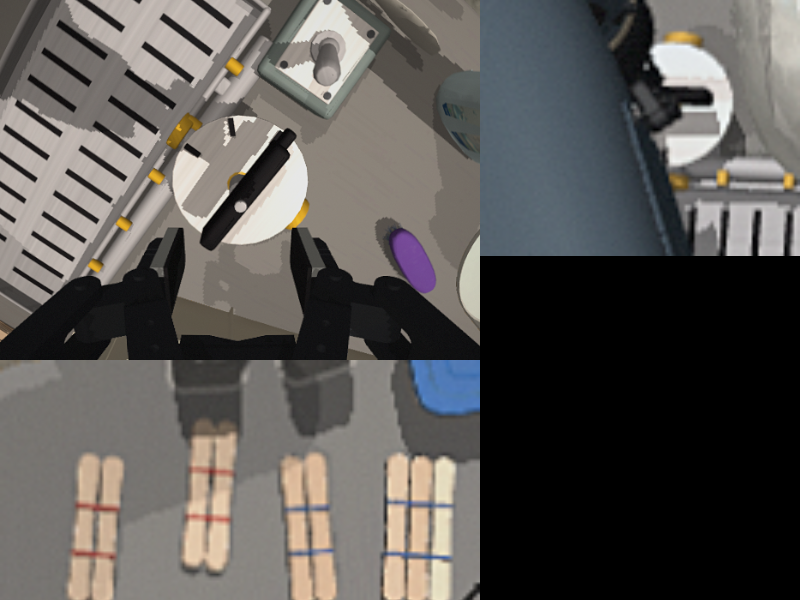

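The wrist view shows the bar across the pipe, so the valve is shut. The bundles haven't moved. Pull back in x first to clear the crate corner.

Request:
{"op": "send_rows", "data": {
  "moves": [
    [0.6,[2.5,-3.7,0],[0,0,0]],
    [0.6,[2.5,-3.7,0],[0,0,0]],
    [0.6,[2.5,-3.7,0],[0,0,0]],
    [0.6,[0,0,0],[0,0,-10.2]],
    [0.6,[0,0,0],[0,0,-10.2]],
    [0.6,[0,0,0],[0,0,-10.2]],
    [0.6,[0,0,0],[0,0,-10.2]],
    [0.6,[0,0,0],[0,0,-10.2]]
  ]
}}

```text
time: 6.3
ee_pos: [0.4957, 0.2229, 0.3218]
tcp_rot: [-0.0, 0.046, 0.999, -0.0]
contact_force: [0.2, 0.2, -0.2]
gripper_width: 0.0514
```

```bash
python3 - <<'E'
from h import *
go([.465,-.1128,.26],84.9)
E
```

```text
turn -0.2 shift [0.08, -33.71, 6.18] q6 0.51 t 6.3
```

Request:
{"op": "send_rows", "data": {
  "moves": [
    [0.7,[0,-5.6,0.5],[0,0,0]],
    [0.7,[0,-5.6,1.1],[0,0,0]],
    [0.7,[0,-5.6,1.1],[0,0,0]],
    [0.7,[0,-5.6,1.1],[0,0,0]],
    [0.7,[0,-5.6,1.1],[0,0,0]],
    [0.7,[0,-5.7,1.1],[0,0,0]],
    [0.7,[0,0,0],[0,0,0]]
  ]
}}

```text
time: 7.18
ee_pos: [0.4637, -0.1157, 0.2611]
tcp_rot: [-0.001, 0.051, 0.999, -0.0]
contact_force: [-0.8, 0.5, 0.8]
gripper_width: 0.0599
```

```bash
python3 - <<'E'
from h import *
o=arm.get_obs(); c=cam("wrist",o)
go([.465,-.1128,.1745],84.9)
a=np.radians(-5.06);u=np.array([np.cos(a),np.sin(a),0])
print(w2px(c,[np.array([.4713,-.1128,.014])+s*.0585*u for s in(-1,0,1)])*1.4)
crop(arm.snapshot("wrist"),0,0,560,420,1.4,"w2")
E
```

```text
turn -0.8 shift [-0.11, 0.30, 8.66] q6 -0.14 t 7.2
[[396.55742892 196.01442796]
 [397.87914889 330.83570412]
 [398.89594763 445.68941069]]
```

View pics/w2.png

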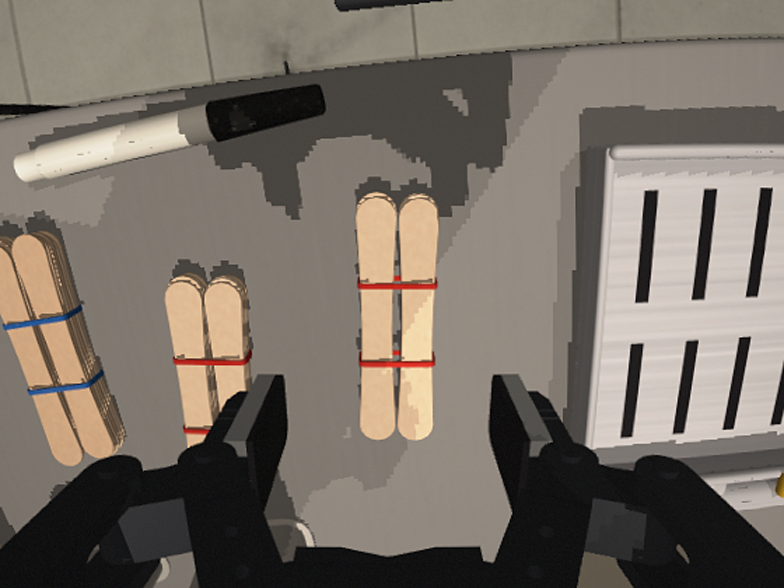

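The wrist view agrees with the prediction: bundle A spans (397,195) to (397,440) and sits between the fingers. Descend and grip.

Request:
{"op": "send_rows", "data": {
  "moves": [
    [0.7,[-0.1,0.3,3],[0,0,0]],
    [0.7,[0,0,3],[0,0,0]],
    [0.7,[0,0,1.8],[0,0,0]],
    [0.7,[0,0,0.7],[0,0,0]],
    [0.2,[0,0,0],[0,0,0]],
    [0.2,[0,0,0],[0,0,0]],
    [0.2,[0,0,0],[0,0,0]],
    [0.2,[0,0,0],[0,0,0]]
  ],
  "force": 40
}}

```text
time: 8.22
ee_pos: [0.4663, -0.1095, 0.1775]
tcp_rot: [0.001, 0.046, 0.999, 0.0]
contact_force: [-0.4, 0.8, 5.9]
gripper_width: 0.0347
```

Request:
{"op": "send_rows", "data": {
  "moves": [
    [0.2,[0,0,-2],[0,0,0]],
    [0.2,[0,0,-5],[0,0,0]],
    [0.2,[0,3,0],[0,0,0]],
    [0.2,[0,6,0],[0,0,0]],
    [0.2,[0,6,0],[0,0,0]],
    [0.2,[0,6,0],[0,0,0]],
    [0.2,[0,6,0],[0,0,0]],
    [0.2,[0,6,0],[0,0,0]]
  ]
}}

```text
time: 9.22
ee_pos: [0.4964, 0.221, 0.247]
tcp_rot: [0.0, 0.046, 0.999, 0.0]
contact_force: [0.6, -0.5, 0.2]
gripper_width: 0.0343
```

```bash
python3 - <<'E'
from h import *
go([.492,.2862,.190],87.1)
E
```

```text
turn -2.4 shift [0.77, 6.49, 5.70] q6 0.51 t 9.2
```

Request:
{"op": "send_rows", "data": {
  "moves": [
    [0.2,[0.3,3.2,0],[0,0,-2.4]],
    [0.2,[0.4,3.2,0],[0,0,0]],
    [0.2,[0,0,3],[0,0,0]],
    [0.2,[0,0,2],[0,0,0]],
    [0.2,[0,0,0.7],[0,0,0]],
    [0.2,[0,0,0.1],[0,0,0]],
    [0.55,[0,0,0],[0,0,0]],
    [0.55,[0,0,0],[0,0,0]]
  ]
}}

```text
time: 10.22
ee_pos: [0.4944, 0.2834, 0.1895]
tcp_rot: [0.001, 0.026, 1.0, 0.0]
contact_force: [-0.7, -0.5, -0.1]
gripper_width: 0.0469
```

Request:
{"op": "send_rows", "data": {
  "moves": [
    [0.55,[0,0,-3],[0,0,0]],
    [0.55,[0,0,-5],[0,0,0]],
    [0.7,[0,-6.1,0],[0,0,2.4]],
    [0.7,[0,-6.1,0],[0,0,0]],
    [0.7,[0,-6.1,0],[0,0,0]],
    [0.7,[0,-6.1,0],[0,0,0]],
    [0.7,[0,-6.1,0],[0,0,0]],
    [0.7,[0,-6.1,0],[0,0,0]]
  ]
}}

```text
time: 11.22
ee_pos: [0.4624, -0.0832, 0.2695]
tcp_rot: [0.001, 0.046, 0.999, -0.0]
contact_force: [0.6, -0.5, -0.1]
gripper_width: 0.0598
```

```bash
python3 - <<'E'
from h import *
go([.480,-.2013,.26],84.6)
c=cam("top"); f=lambda pts:(np.array(pts,float)+.5)/5.7-.5+[280,195]
print(px2w(c,f([(290,47),(400,42),(480,40),(580,10)]),0))
E
```

```text
turn 0.1 shift [-2.87, -11.59, 0.95] q6 -0.09 t 11.2
[[ 0.58391335 -0.17732648  0.        ]
 [ 0.58588041 -0.22959374  0.        ]
 [ 0.58652865 -0.26772025  0.        ]
 [ 0.60064087 -0.31616479  0.        ]]
```

Request:
{"op": "send_rows", "data": {
  "moves": [
    [0.7,[-1.4,-5.8,0],[0,0,0]],
    [0.7,[-1.4,-5.8,0.9],[0,0,0]],
    [0.7,[0,0,0],[0,0,0]],
    [0.7,[0,0,0],[0,0,0]]
  ]
}}

```text
time: 11.72
ee_pos: [0.4795, -0.1995, 0.2599]
tcp_rot: [-0.0, 0.047, 0.999, 0.0]
contact_force: [0.5, -0.1, -0.3]
gripper_width: 0.0596
```

```bash
python3 - <<'E'
from h import *
o=arm.get_obs(); c=cam("wrist",o)
go([.488,-.2013,.178],84.6)
a=np.radians(-5.36);u=np.array([np.cos(a),np.sin(a),0])
print(w2px(c,[np.array([.4978,-.2013,.014])+s*.0585*u for s in(-1,0,1)])*1.4)
crop(arm.snapshot("wrist"),0,0,560,420,1.4,"w3")
E
```

```text
turn 0.0 shift [-0.86, -0.10, 8.19] q6 -0.30 t 11.7
[[388.66641687 222.93242019]
 [388.63812798 354.66870579]
 [388.60192717 466.26362376]]
```

View pics/w3.png

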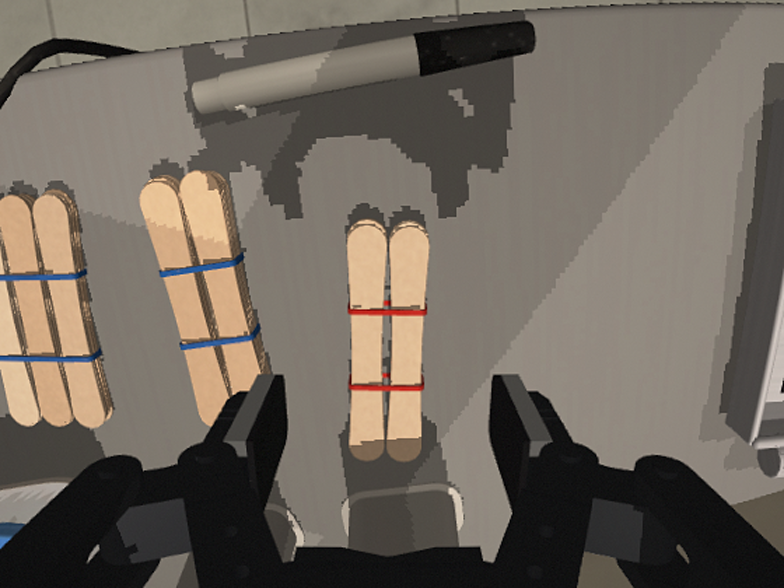

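Bundle B is centred as predicted. There is room beside C and clear of the mould. Grip it.

Request:
{"op": "send_rows", "data": {
  "moves": [
    [0.65,[-0.8,-0.1,3],[0,0,0]],
    [0.65,[0,0,3],[0,0,0]],
    [0.65,[0,0,1.6],[0,0,0]],
    [0.65,[0,0,0.6],[0,0,0]],
    [0.2,[0,0,0],[0,0,0]],
    [0.2,[0,0,0],[0,0,0]],
    [0.2,[0,0,0],[0,0,0]],
    [0.2,[0,0,0],[0,0,0]]
  ]
}}

```text
time: 12.78
ee_pos: [0.488, -0.2011, 0.1785]
tcp_rot: [0.001, 0.046, 0.999, -0.0]
contact_force: [-1.3, 2.1, 7.1]
gripper_width: 0.034
```

Request:
{"op": "send_rows", "data": {
  "moves": [
    [0.2,[0,0,-2],[0,0,0]],
    [0.2,[0,0,-5],[0,0,0]],
    [0.2,[0,4,0],[0,0,0]],
    [0.2,[0,6.1,0],[0,0,0]],
    [0.2,[0,6.1,0],[0,0,0]],
    [0.2,[0,6.1,0],[0,0,0]],
    [0.2,[0,6.1,0],[0,0,0]],
    [0.2,[0,6,0],[0,0,0]]
  ]
}}

```text
time: 13.78
ee_pos: [0.5186, 0.1428, 0.2473]
tcp_rot: [-0.001, 0.047, 0.999, -0.001]
contact_force: [2.5, 1.1, 0.0]
gripper_width: 0.037
```

```bash
python3 - <<'E'
from h import *
# slot y=+45, bundle centre is .01 beyond grasp
go([.4908+.045*.0506-.010,.1564+.045,.189],87.1)
E
```

```text
turn -2.5 shift [3.84, 5.67, 5.83] q6 0.36 t 13.8
```

Finger width went from 34 to 37 mm, so the grip may have slackened. Hold for a moment and look.

Request:
{"op": "send_rows", "data": {
  "moves": [
    [0.2,[1.9,2.8,0],[0,0,-2.5]],
    [0.2,[1.9,2.8,0],[0,0,0]],
    [0.2,[0,0,0],[0,0,0]],
    [0.2,[0,0,0],[0,0,0]]
  ],
  "force": 50
}}

```text
time: 14.28
ee_pos: [0.4858, 0.1997, 0.2478]
tcp_rot: [0.0, 0.024, 1.0, -0.0]
contact_force: [0.3, -0.2, -0.5]
gripper_width: 0.0349
```

```bash
python3 - <<'E'
from h import *
crop(arm.snapshot("wrist"),0,0,560,420,1.4,"w4")
E
```

```text
(no output)
```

View pics/w4.png

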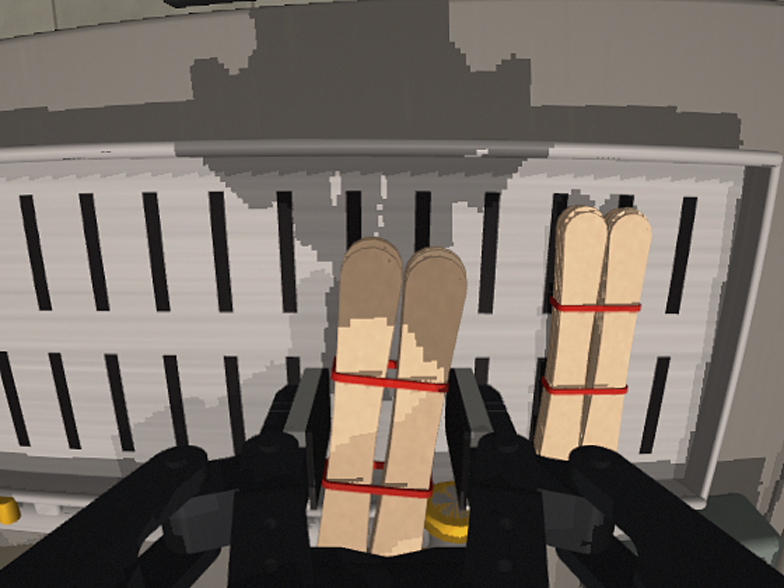

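The grip slackened. B has twisted about 6° and slid down about 1 cm in the pads, but it is still held. Straighten it with a -6° turn and lower it gently so it contacts the floor earlier.

Request:
{"op": "send_rows", "data": {
  "moves": [
    [0.2,[0.2,0,1.5],[0,0,-6]],
    [0.2,[0,0,1.5],[0,0,0]],
    [0.2,[0,0,1],[0,0,0]],
    [0.2,[0,0,0.6],[0,0,0]],
    [0.2,[0,0,0.3],[0,0,0]],
    [0.2,[0,0,0.2],[0,0,0]],
    [0.2,[0,0,0],[0,0,0]]
  ]
}}

```text
time: 15.2
ee_pos: [0.4837, 0.2001, 0.1968]
tcp_rot: [0.0, -0.028, 1.0, 0.0]
contact_force: [0.4, 0.5, -0.2]
gripper_width: 0.0348
```

Request:
{"op": "send_rows", "data": {
  "moves": [
    [0.2,[0,0,0.3],[0,0,0]],
    [0.2,[0,0,0.2],[0,0,0]],
    [0.2,[0,0,0],[0,0,0]]
  ]
}}

```text
time: 15.58
ee_pos: [0.4836, 0.2, 0.1915]
tcp_rot: [-0.0, -0.028, 1.0, -0.0]
contact_force: [0.0, -0.0, -1.3]
gripper_width: 0.0346
```

Request:
{"op": "send_rows", "data": {
  "moves": [
    [0.2,[0,0,0.2],[0,0,0]],
    [0.55,[0,0,0],[0,0,0]],
    [0.55,[0,0,0],[0,0,0]],
    [0.55,[0,0,-1],[0,0,0]],
    [0.55,[0,0,-4],[0,0,0]],
    [0.55,[0,0,-4],[0,0,8.5]],
    [0.65,[0,-6,0],[0,0,0]],
    [0.65,[0,-6,0],[0,0,0]]
  ]
}}

```text
time: 16.58
ee_pos: [0.4725, 0.0798, 0.281]
tcp_rot: [0.001, 0.045, 0.999, 0.0]
contact_force: [1.1, -0.1, -0.5]
gripper_width: 0.0555
```

```bash
python3 - <<'E'
from h import *
crop(arm.snapshot("wrist"),0,0,560,420,1.4,"w5")
go([.463,-.2769,.26],91.9)
E
```

```text
turn -7.3 shift [1.96, -35.08, 2.06] q6 0.25 t 16.6
```

View pics/w5.png

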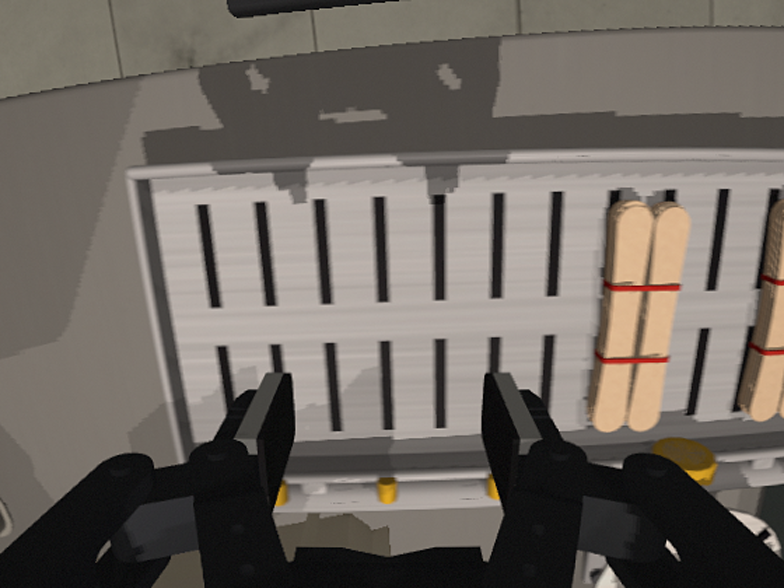

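B lies flat beside A, from (650,205) to (625,430). Next is bundle C.

Request:
{"op": "send_rows", "data": {
  "moves": [
    [0.65,[0,0,0],[0,0,-7.3]],
    [0.65,[0.3,-5.8,0.3],[0,0,0]],
    [0.65,[0.3,-5.8,0.3],[0,0,0]],
    [0.65,[0.3,-5.8,0.3],[0,0,0]],
    [0.65,[0.3,-5.8,0.4],[0,0,0]],
    [0.65,[0.3,-5.8,0.4],[0,0,0]],
    [0.65,[0.4,-5.8,0.4],[0,0,0]],
    [0.65,[0,0,0],[0,0,0]]
  ]
}}

```text
time: 17.62
ee_pos: [0.4653, -0.2715, 0.259]
tcp_rot: [0.0, -0.015, 1.0, -0.001]
contact_force: [-0.2, 0.3, -0.5]
gripper_width: 0.0557
```

```bash
python3 - <<'E'
from h import *
o=arm.get_obs(); c=cam("wrist",o)
go([.463,-.2769,.178],91.9)
a=np.radians(1.89);u=np.array([np.cos(a),np.sin(a),0])
print(w2px(c,[np.array([.4705,-.2769,.014])+s*.0585*u for s in(-1,0,1)])*1.4)
crop(arm.snapshot("wrist"),0,0,560,420,1.4,"w6")
E
```

```text
turn -0.2 shift [0.25, -0.54, 8.10] q6 -0.56 t 17.6
[[375.1366802  190.05707386]
 [376.49445476 326.88436467]
 [377.77558616 443.2511593 ]]
```

View pics/w6.png

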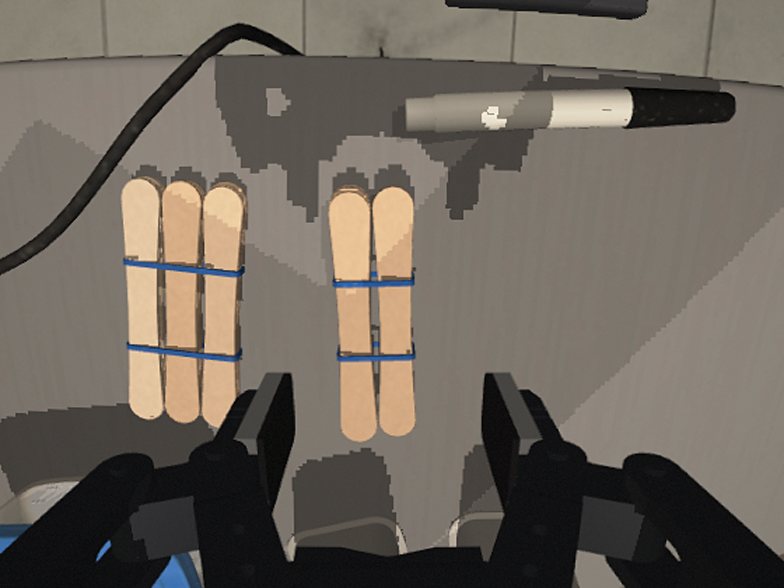

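C is where predicted, (371,190) to (378,438). Descend and grip.

Request:
{"op": "send_rows", "data": {
  "moves": [
    [0.6,[0.2,-0.5,3],[0,0,-1.2]],
    [0.6,[0,0,3],[0,0,0]],
    [0.6,[0,0,1.5],[0,0,0]],
    [0.6,[0,0,0.6],[0,0,0]],
    [0.2,[0,0,0],[0,0,0]],
    [0.2,[0,0,0],[0,0,0]],
    [0.2,[0,0,0],[0,0,0]],
    [0.2,[0,0,0],[0,0,0]]
  ]
}}

```text
time: 18.68
ee_pos: [0.4641, -0.2731, 0.1784]
tcp_rot: [0.001, -0.028, 1.0, -0.0]
contact_force: [-0.1, 0.5, 5.0]
gripper_width: 0.0336
```

Request:
{"op": "send_rows", "data": {
  "moves": [
    [0.2,[0,0,-2],[0,0,0]],
    [0.2,[0,0,-5],[0,0,0]],
    [0.2,[0,4,0],[0,0,6]],
    [0.2,[0,6.1,0],[0,0,0]],
    [0.2,[0,6.1,0],[0,0,0]],
    [0.2,[0,6.1,0],[0,0,0]],
    [0.2,[0,6.1,0],[0,0,0]],
    [0.2,[0,6,0],[0,0,0]]
  ]
}}

```text
time: 19.68
ee_pos: [0.4763, 0.0725, 0.248]
tcp_rot: [0.0, 0.025, 1.0, -0.0]
contact_force: [0.9, -0.9, -0.1]
gripper_width: 0.0342
```

```bash
python3 - <<'E'
from h import *
go([.4908-.040*.0506-.007,.1564-.040,.189],87.1)
E
```

```text
turn 0.1 shift [-0.32, 4.41, 5.90] q6 0.20 t 19.7
```

Request:
{"op": "send_rows", "data": {
  "moves": [
    [0.2,[-0.3,4.4,0],[0,0,0]],
    [0.2,[0,0,3],[0,0,0]],
    [0.2,[0,0,2],[0,0,0]],
    [0.2,[0,0,0.7],[0,0,0]],
    [0.2,[0,0,0.1],[0,0,0]],
    [0.55,[0,0,0],[0,0,0]],
    [0.55,[0,0,0],[0,0,0]],
    [0.55,[0,0,-2],[0,0,0]]
  ]
}}

```text
time: 20.68
ee_pos: [0.4812, 0.1142, 0.2094]
tcp_rot: [-0.001, 0.025, 1.0, -0.0]
contact_force: [-0.1, -0.2, 0.8]
gripper_width: 0.0469
```

Request:
{"op": "send_rows", "data": {
  "moves": [
    [0.8,[0,0,-6],[0,0,2]],
    [0.8,[0,-6.2,0],[0,0,0]],
    [0.8,[0,-6.2,0],[0,0,0]],
    [0.8,[0,-6.2,0],[0,0,0]],
    [0.8,[0,-6.2,0],[0,0,0]],
    [0.8,[0,-6.2,0],[0,0,0]],
    [0.8,[0,-6.2,0],[0,0,0]],
    [0.8,[0,-6.2,0],[0,0,0]]
  ]
}}

```text
time: 21.68
ee_pos: [0.4447, -0.3203, 0.2705]
tcp_rot: [0.001, 0.042, 0.999, -0.0]
contact_force: [0.8, -0.6, 0.2]
gripper_width: 0.0682
```

```bash
python3 - <<'E'
from h import *
go([.463,-.3621,.26],85.7)
E
```

```text
turn -0.5 shift [-2.14, -4.03, 1.05] q6 -0.54 t 21.7
```

Request:
{"op": "send_rows", "data": {
  "moves": [
    [0.85,[-1.1,-2,0.5],[0,0,-0.5]],
    [0.85,[-1,-2,0.5],[0,0,0]],
    [0.85,[0,0,0],[0,0,0]],
    [0.85,[0,0,0],[0,0,0]]
  ]
}}

```text
time: 22.18
ee_pos: [0.4627, -0.3591, 0.2599]
tcp_rot: [-0.0, 0.038, 0.999, 0.0]
contact_force: [-0.5, 0.2, -0.4]
gripper_width: 0.073
```

```bash
python3 - <<'E'
from h import *
o=arm.get_obs(); c=cam("wrist",o)
go([.463,-.3621,.176],85.7)
a=np.radians(-4.3);u=np.array([np.cos(a),np.sin(a),0])
print(w2px(c,[np.array([.4697,-.3621,.012])+s*.059*u for s in(-1,0,1)])*1.4)
crop(arm.snapshot("wrist"),0,0,560,420,1.4,"w7")
E
```

```text
turn -0.0 shift [-0.05, -0.30, 8.39] q6 -0.58 t 22.2
[[382.69195844 193.85579929]
 [383.09820752 329.56463276]
 [383.49331387 445.06400163]]
```

View pics/w7.png

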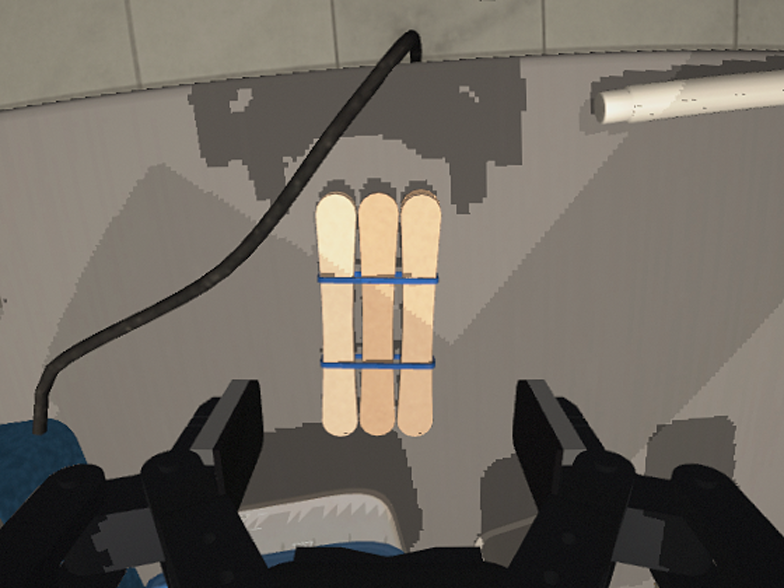

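D is centred at (378,315). Descend and grip.

Request:
{"op": "send_rows", "data": {
  "moves": [
    [0.85,[0,-0.3,3],[0,0,0]],
    [0.85,[0,0,3],[0,0,0]],
    [0.85,[0,0,1.6],[0,0,0]],
    [0.85,[0,0,0.6],[0,0,0]],
    [0.3,[0,0,0],[0,0,0]],
    [0.3,[0,0,0],[0,0,0]],
    [0.3,[0,0,0],[0,0,0]],
    [0.3,[0,0,0],[0,0,0]]
  ]
}}

```text
time: 23.22
ee_pos: [0.4629, -0.3626, 0.1792]
tcp_rot: [0.001, 0.038, 0.999, -0.0]
contact_force: [-0.8, 1.7, 5.5]
gripper_width: 0.049
```

Request:
{"op": "send_rows", "data": {
  "moves": [
    [0.3,[0,0,-2],[0,0,0]],
    [0.3,[0,0,-5],[0,0,0]],
    [0.3,[0,4,0],[0,0,0]],
    [0.3,[0,6.1,0],[0,0,0]],
    [0.3,[0,6.1,0],[0,0,0]],
    [0.3,[0,6.1,0],[0,0,0]],
    [0.3,[0,6.1,0],[0,0,0]],
    [0.3,[0,6,0],[0,0,-1.4]]
  ]
}}

```text
time: 24.22
ee_pos: [0.4888, -0.0177, 0.2489]
tcp_rot: [0.001, 0.025, 1.0, -0.0]
contact_force: [1.2, -0.0, -0.5]
gripper_width: 0.0483
```

```bash
python3 - <<'E'
from h import *
go([.4908-.125*.0506-.007,.1564-.125,.189],87.1)
E
```

```text
turn -0.0 shift [1.38, 4.84, 5.99] q6 0.01 t 24.2
```

Request:
{"op": "send_rows", "data": {
  "moves": [
    [0.3,[0.7,2.4,0],[0,0,0]],
    [0.3,[0.7,2.4,0],[0,0,0]],
    [0.3,[0,0,3],[0,0,0]],
    [0.3,[0,0,2],[0,0,0]],
    [0.3,[0,0,0.7],[0,0,0]],
    [0.3,[0,0,0.1],[0,0,0]],
    [0.75,[0,0,0],[0,0,0]],
    [0.75,[0,0,0],[0,0,0]]
  ]
}}

```text
time: 25.22
ee_pos: [0.4774, 0.029, 0.1904]
tcp_rot: [0.001, 0.026, 1.0, -0.0]
contact_force: [0.1, -0.1, -0.5]
gripper_width: 0.0644
```

Request:
{"op": "send_rows", "data": {
  "moves": [
    [0.75,[0,0,-1],[0,0,0]],
    [0.6,[0,0,-6],[0,0,0]],
    [0.6,[0,5,-6],[0,0,0]],
    [0.6,[0,6,-2],[0,0,10]],
    [0.6,[0,0,0],[0,0,10]],
    [0.6,[0,0,0],[0,0,0]]
  ]
}}

```text
time: 25.98
ee_pos: [0.482, 0.1254, 0.3272]
tcp_rot: [0.0, 0.193, 0.981, 0.0]
contact_force: [-1.0, -0.6, -0.2]
gripper_width: 0.0515
```

```bash
python3 - <<'E'
from h import *
o=arm.get_obs();print(o["ee_pos"],yaw(o))
w=arm.snapshot("wrist");t=arm.snapshot("top")
z=np.zeros((600,800,3),np.uint8); z[:360,:480]=cv2.resize(w,(480,360))
a=cv2.resize(t[195:285,280:420],(320,206)); z[:206,480:]=a
b=cv2.resize(t[200:275,120:290],(544,240)); z[360:,:544]=b
cv2.imwrite("pics/m2.png",z); go([.631,.2205,.30],-4.3)
E
```

```text
[0.48200747 0.12539889 0.32720872] 67.79247799057772
turn 72.2 shift [10.69, 14.14, 2.65] q6 0.64 t 26.1
```

View pics/m2.png

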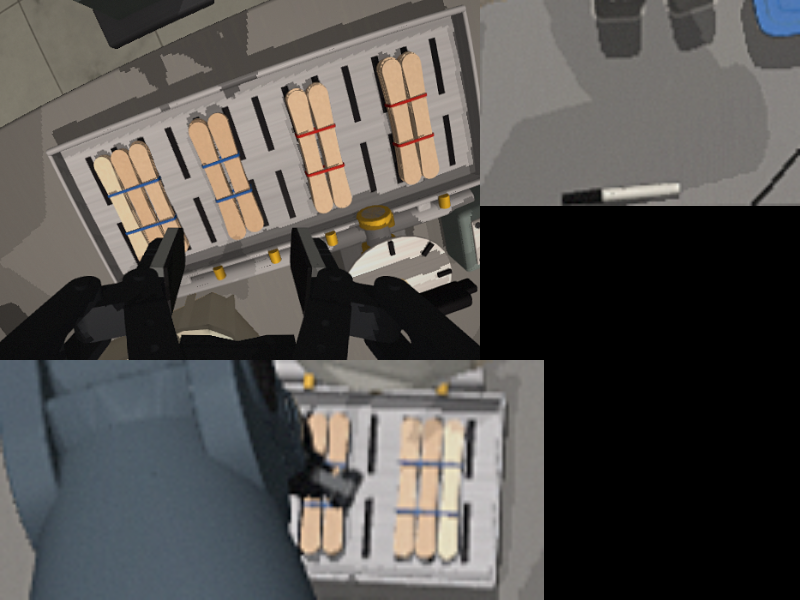

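All four bundles lie flat, side by side in the tray, and none is left on the table. Back to the valve, keeping clear of the crate corner.

Request:
{"op": "send_rows", "data": {
  "moves": [
    [0.6,[1.8,4.4,0],[0,0,0]],
    [0.6,[1.8,4.4,0],[0,0,0]],
    [0.6,[0,0,0],[0,0,10]],
    [0.6,[0,0,0],[0,0,10]],
    [0.6,[0,0,0],[0,0,10]],
    [0.6,[0,0,0],[0,0,10]],
    [0.6,[0,0,0],[0,0,10]],
    [0.6,[0,0,0],[0,0,10]]
  ]
}}

```text
time: 27.08
ee_pos: [0.4825, 0.219, 0.3261]
tcp_rot: [-0.0, 0.66, 0.751, -0.0]
contact_force: [0.8, -0.3, 0.0]
gripper_width: 0.0516
```

```bash
python3 - <<'E'
from h import *
go([.631,.2205,.30],-4.3)
E
```

```text
turn 11.7 shift [1.26, 14.80, 2.61] q6 1.87 t 27.1
```

Request:
{"op": "send_rows", "data": {
  "moves": [
    [0.6,[0,0,0],[0,0,8]],
    [0.6,[0,0,0],[0,0,3.7]],
    [0.6,[0.4,5,0.9],[0,0,0]],
    [0.6,[0.4,5,0.9],[0,0,0]],
    [0.6,[0.4,4.8,0.8],[0,0,0]],
    [0.6,[0,0,0],[0,0,0]],
    [0.6,[0,0,0],[0,0,0]]
  ]
}}

```text
time: 27.95
ee_pos: [0.6306, 0.2205, 0.2997]
tcp_rot: [-0.0, 0.731, 0.682, -0.001]
contact_force: [0.7, 0.3, 0.0]
gripper_width: 0.0513
```

```bash
python3 - <<'E'
from h import *
o=arm.get_obs(); print(o["ee_pos"],yaw(o)); c=cam("wrist",o)
print(w2px(c,[[.631,.2205,.099]])*1.4)
crop(arm.snapshot("wrist"),0,0,560,420,1.4,"w8")
E
```

```text
[0.63062965 0.22053362 0.29967026] -4.014331671077762
[[392.51975117 354.91661254]]
```

View pics/w8.png

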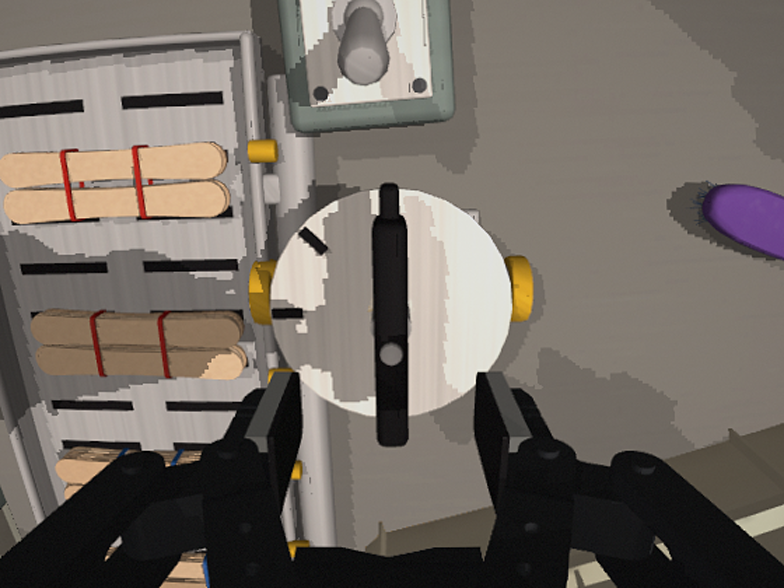

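The bar is lined up with the fingers at the shut position, with the hub at (391,354) as predicted. Grip it and turn 45° counter-clockwise.

Request:
{"op": "send_rows", "data": {
  "moves": [
    [0.6,[0,0,2],[0,0,0]],
    [0.6,[0,0,2],[0,0,0]],
    [0.6,[0,0,1.8],[0,0,0]],
    [0,[0,0,0],[0,0,0]],
    [0,[0,0,0],[0,0,0]],
    [0,[0,0,0],[0,0,0]],
    [0,[0,0,0],[0,0,0]],
    [0,[0,0,0],[0,0,0]]
  ],
  "force": 60
}}

```text
time: 29.0
ee_pos: [0.6311, 0.2215, 0.2438]
tcp_rot: [0.0, 0.732, 0.682, 0.001]
contact_force: [-0.6, -1.5, 6.7]
gripper_width: 0.0119
```

Request:
{"op": "send_rows", "data": {
  "moves": [
    [0,[0,0,0],[0,0,-9]],
    [0,[0,0,0],[0,0,-9]],
    [0,[0,0,0],[0,0,-9]],
    [0,[0,0,0],[0,0,-9]],
    [0,[0,0,0],[0,0,-9]],
    [0,[0,0,0],[0,0,0]],
    [0,[0,0,0],[0,0,0]]
  ]
}}

```text
time: 29.88
ee_pos: [0.6314, 0.2216, 0.2439]
tcp_rot: [0.001, 0.415, 0.91, 0.001]
contact_force: [0.7, -0.5, 5.6]
gripper_width: 0.0116
```

```bash
python3 - <<'E'
from h import *
o=arm.get_obs(); print(o["contact_force"],o["torque"],o["gripper_width"],yaw(o),o["ee_pos"],o["joint_pos"][5])
E
```

```text
[ 0.72715148 -0.50716806  5.59594892] [-0.11068322 -0.19627687  0.04703291] 0.011611287330062378 40.9638449907241 [0.63142626 0.22160005 0.24386073] 1.1934086160463762
```

Request:
{"op": "send_rows", "data": {
  "moves": [
    [0.5,[0,0,0],[0,0,0]],
    [0.5,[0,0,0],[0,0,0]],
    [0.5,[0,0,0],[0,0,0]],
    [0.5,[0,0,-3],[0,0,0]],
    [0.5,[0,0,-5],[0,0,0]],
    [0.5,[0,0,0],[0,0,0]],
    [0.5,[0,0,0],[0,0,0]]
  ]
}}

```text
time: 30.75
ee_pos: [0.6307, 0.2215, 0.3221]
tcp_rot: [-0.0, 0.415, 0.91, -0.0]
contact_force: [-0.1, -0.6, -0.7]
gripper_width: 0.0426
```

```bash
python3 - <<'E'
from h import *
o=arm.get_obs(); c=cam("wrist",o); print(yaw(o),o["ee_pos"])
f=lambda L,b:[.631+L*np.cos(np.radians(b)),.2205+L*np.sin(np.radians(b)),.099]
print(w2px(c,[[.631,.2205,.099],f(.056,130.7),f(.056,137.7),f(.056,123.7)])*1.4)
print(w2px(c,[[.6302,.3385,.045]])*1.4)
crop(arm.snapshot("wrist"),0,0,560,420,1.4,"w9"); go([.630,.2935,.30],-4)
E
```

```text
40.958453155462905 [0.63068201 0.22145966 0.32206416]
[[389.59267807 335.92788281]
 [390.45047281 190.74944624]
 [371.44112348 191.84347771]
 [409.44215956 192.01696979]]
[[560.85885207 102.93839572]]
turn 45.0 shift [7.19, -0.56, 2.14] q6 1.19 t 30.8
```

View pics/w9.png

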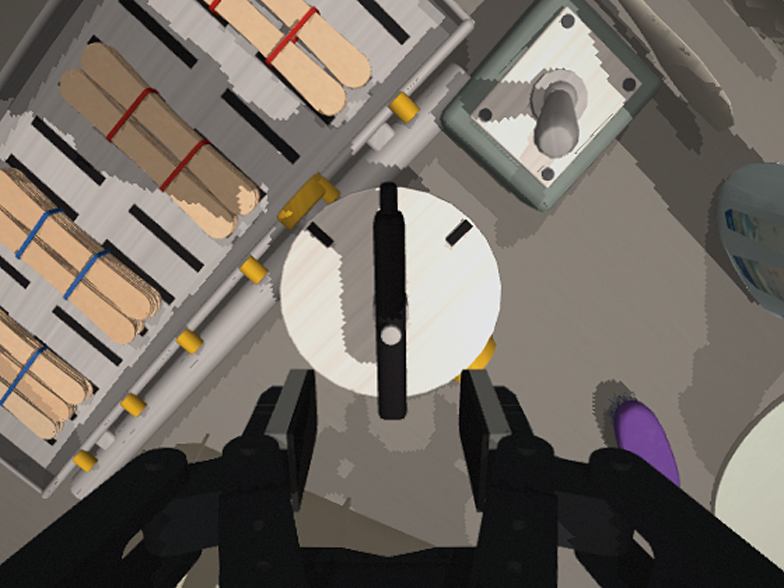

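The pointer is midway between the shut mark (460,232) and the open mark (320,235), so the valve is at 45°. The switch pivot is at (558,97), as predicted. Now the bat.

Request:
{"op": "send_rows", "data": {
  "moves": [
    [0,[0,0,0],[0,0,9]],
    [0,[0,0,0],[0,0,9]],
    [0,[0,0,0],[0,0,9]],
    [0,[0,0,0],[0,0,9]],
    [0,[0,0,0],[0,0,9]],
    [0,[3.5,-0.3,0],[0,0,0]],
    [0,[3.7,-0.3,0],[0,0,0]],
    [0,[0,0,0],[0,0,0]]
  ]
}}

```text
time: 31.8
ee_pos: [0.6293, 0.2959, 0.3203]
tcp_rot: [-0.001, 0.731, 0.683, -0.001]
contact_force: [-0.4, -0.6, -1.4]
gripper_width: 0.0005
```

```bash
python3 - <<'E'
from h import *
o=arm.get_obs(); c=cam("wrist",o); print(yaw(o),o["ee_pos"],o["gripper_width"]); go([.630,.2935,.247],-4)
E
```

```text
-3.889905198999982 [0.62932838 0.29588441 0.32030652] 0.0004981629809179457
turn 0.1 shift [-0.23, 0.08, 7.33] q6 2.08 t 31.8
```

Request:
{"op": "send_rows", "data": {
  "moves": [
    [0,[-0.6,0,3],[0,0,0]],
    [0,[0,0,3],[0,0,0]],
    [0,[0,0,1.2],[0,0,0]],
    [0,[1,0,0],[0,0,0]],
    [0,[1.2,0,0],[0,0,0]],
    [0,[1.2,0,0],[0,0,0]],
    [0,[1.2,0,0],[0,0,0]],
    [0,[0,0,0],[0,0,0]]
  ]
}}

```text
time: 32.8
ee_pos: [0.6326, 0.335, 0.2504]
tcp_rot: [0.0, 0.731, 0.682, 0.0]
contact_force: [0.1, 0.7, -0.4]
gripper_width: -0.0
```

Request:
{"op": "send_rows", "data": {
  "moves": [
    [0,[-2,0,0],[0,0,0]],
    [0,[0,0,-3],[0,0,0]],
    [0,[0,0,-5],[0,0,0]],
    [0,[-1,-3,-2],[0,0,0]],
    [0,[0,-5,0],[0,0,0]],
    [0,[0,-5,0],[0,0,0]],
    [0,[0,0,0],[0,0,0]]
  ]
}}

```text
time: 33.67
ee_pos: [0.4979, 0.3114, 0.351]
tcp_rot: [-0.0, 0.731, 0.682, -0.001]
contact_force: [1.1, -0.0, -0.1]
gripper_width: 0.0002
```

```bash
python3 - <<'E'
from h import *
w=arm.snapshot("wrist");t=arm.snapshot("top");s=arm.snapshot("scene")
z=np.zeros((600,800,3),np.uint8); z[:420,:560]=w
z[420:,:400]=cv2.resize(t[165:255,120:300],(400,180)); z[420:,400:]=cv2.resize(s[160:250,140:340],(400,180))
cv2.imwrite("pics/m3.png",z)
E
```

```text
(no output)
```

View pics/m3.png

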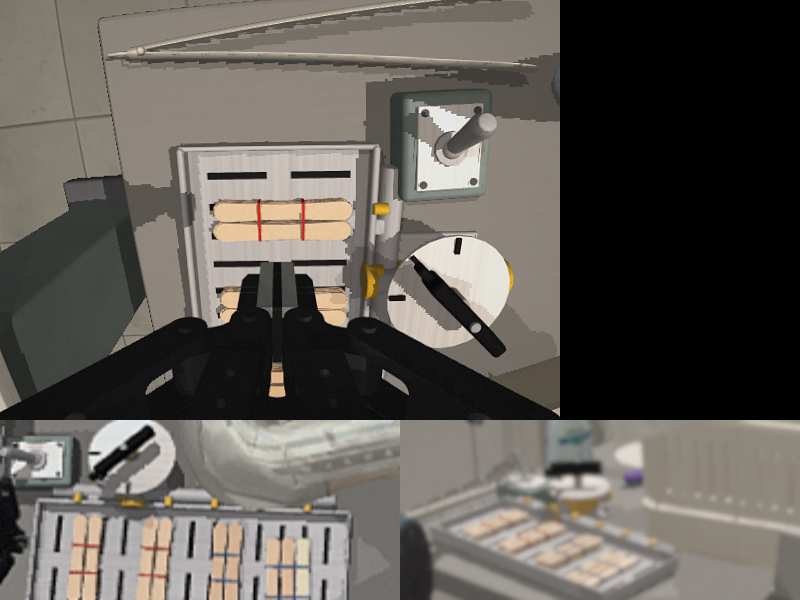

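The bat looks flipped. But D has moved towards the robot in the tray since I placed it, so it seems to have been knocked. Take a closer look.

```bash
python3 - <<'E'
from h import *
o=arm.get_obs(); c=cam("wrist",o)
P=np.array([.6302,.3385,.045])
print("on/off tip",w2px(c,[P,P+[0,.024,.05],P+[0,-.024,.05]]))
t=arm.snapshot("top")
crop(t,180,205,110,80,7.2,"c3")
E
```

```text
on/off tip [[447.83988504 150.57316697]
 [484.65625305 123.96885888]
 [478.93228829 200.16902151]]
```

View pics/c3.png

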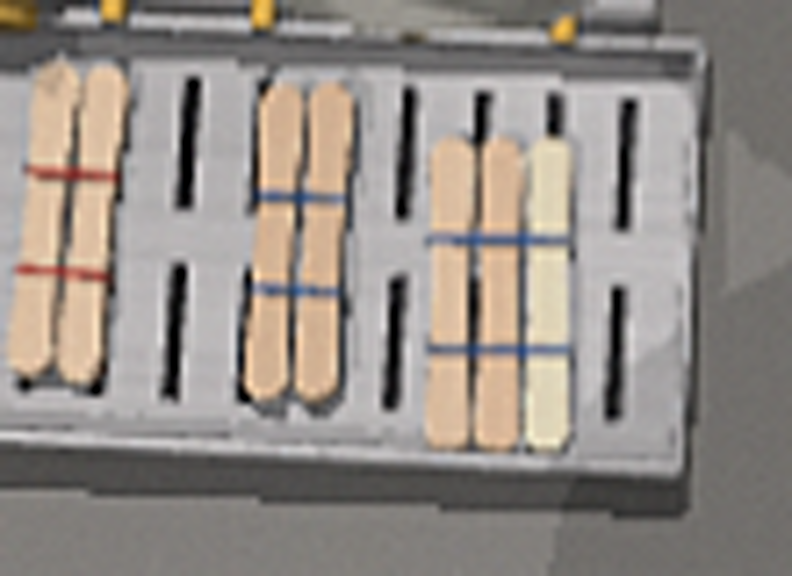

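```bash
python3 - <<'E'
from h import *
np.set_printoptions(precision=4,suppress=True)
c=cam("top"); f=lambda pts:(np.array(pts,float)+.5)/7.2-.5+[180,205]
a=np.radians(-2.9);X=np.array([np.cos(a),np.sin(a)]);Y=np.array([-X[1],X[0]])
for n,p in(("D",[(498,138),(495,449)]),("C",[(305,83),(292,400)])):
    w=px2w(c,f(p),.022)[:,:2]-[.4908,.1564]; print(n,w@X,w@Y,"mean",(w@X).mean(),(w@Y).mean(),np.linalg.norm(w[0]-w[1]))
w=px2w(c,f([(500,455),(500,467)]),.029)[:,:2]-[.4908,.1564]; print("rim",w@X)
E
```

```text
D [ 0.0409 -0.072 ] [-0.1134 -0.1183] mean -0.015520890253626535 -0.11585763325594158 0.11303303951477633
C [ 0.0582 -0.0577] [-0.0415 -0.044 ] mean 0.00026643452934972667 -0.042755334181111555 0.11591199774070544
rim [-0.0744 -0.0786]
```

The bat projects at (487,122), which matches on (485,124) and not off (479,200). D was knocked about 16 mm, but its whole length is still inside the walls (near end at -0.072, wall at -0.075). Its apparent length is unchanged, so it is still flat. Handing in.

```bash
python3 - <<'E'
from h import *
print(arm.hand_in()); o=arm.get_obs(); print(o["time"],o["contact_force"])
E
```

```text
the job is handed in; nothing more can be done
None
the job is handed in; nothing more can be done
```

The job is handed in after about 34 s of robot time; no verdict was reported. I turned the valve fully shut, laid all four bundles in the tray, set the valve to 45° and flipped the fan switch on.

**Last checks:**
- **Valve:** the pointer stood midway between the shut and open marks, on the 45° position.
- **Switch:** the bat's tip was within about 3 pixels of where "on" should appear. "Off" would have been about 80 pixels away.
- **Bundles:** four were in the tray, side by side with gaps between them.
- **Moulds and tub:** the gripper stayed clear of them. They looked unmoved in the part of the table I checked after the last bundle was placed; I didn't compare them with their starting positions.

**What went wrong or disagreed:**
- **Grip slackened:** it gave way briefly on the second bundle, which twisted about 6°. I straightened it before setting it down.
- **Bundle knocked:** after I placed the wide bundle, something knocked it about 16 mm towards the near wall of the tray. It still measures inside the tray (x = -0.016 m, y = -0.116 m), with its end about 3 mm from the wall. I judged it flat from the top view only and didn't move it again.
- **Width reading:** the wide bundle read 49 mm in the grip, against the listed 53 mm.
- **Picture budget:** I viewed 17 pictures, three over the budget of 14.

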